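Strip the hob knobs and a spice bottle for washing up

TASK

Get the greasy parts ready for washing: take every knob that is fitted off the hob, unscrew the cap from the empty spice bottle while the bottle stands in its holder, and put the knobs, the cap and the uncapped bottle into the yellow tub. The knobs are a tight push fit, so twist them to and fro while easing them up; do not haul the spindles up out of their valves. Leave the tub standing on the counter and the other kitchen things where they are.

Things in the scene. Friction and masses are not known exactly. Their poses are not given: they have to be found in the camera images.
- hob: dark steel hob, fixed, 420 x 360 x 20 mm, origin at the centre of its underside, top 20 mm above the counter. A wok burner (to 61 mm above the counter) stands at its local x = +60 mm, reaching 125 mm around; three upright brass knob spindles stand at local x = -150 mm, y = -115, 0 and +115 mm (spindle1, 2, 3). Spindles without a knob are simply bare.
- knob1: white round control knob with a red pointer, 44 mm diameter, 45 mm high, 60 g, pushed onto spindle1 (absent in some starts). Origin at the centre of its underside (which rests on the hob, 20 mm above the counter), z up, x towards the pointer. Blind bore 24 mm deep below, with a sprung jaw: tight on the spindle for the first 13 mm or so of rise, quite clear of it at 22 mm.
- spindle1 (a joint): how far spindle1 is pulled up out of its valve, m (0 at rest; springy, about 4 N per mm; it must never reach 4.5 mm = 18 N of pull)
- spindle1_tip (a point): top end of spindle1, 22 mm above the hob's top. The spindle is about 15 mm diameter, smooth, and does not turn. Its knob resists a straight pull with about 25 N but hardly resists a slow pull while it is being turned: the pull falls with the ratio of rise to rubbing travel, so that 3.5 mm of rise per 1.4 rad swing of the wrist needs under 10 N
- knob2: white round control knob with a red pointer, 44 mm diameter, 45 mm high, 60 g, pushed onto spindle2 (absent in some starts). Origin at the centre of its underside (which rests on the hob, 20 mm above the counter), z up, x towards the pointer. Blind bore 24 mm deep below, with a sprung jaw: tight on the spindle for the first 13 mm or so of rise, quite clear of it at 22 mm.
- spindle2 (a joint): how far spindle2 is pulled up out of its valve, m (0 at rest; springy, about 4 N per mm; it must never reach 4.5 mm = 18 N of pull)
- spindle2_tip (a point): top end of spindle2, 22 mm above the hob's top. The spindle is about 15 mm diameter, smooth, and does not turn. Its knob resists a straight pull with about 25 N but hardly resists a slow pull while it is being turned: the pull falls with the ratio of rise to rubbing travel, so that 3.5 mm of rise per 1.4 rad swing of the wrist needs under 10 N
- knob3: white round control knob with a red pointer, 44 mm diameter, 45 mm high, 60 g, pushed onto spindle3 (absent in some starts). Origin at the centre of its underside (which rests on the hob, 20 mm above the counter), z up, x towards the pointer. Blind bore 24 mm deep below, with a sprung jaw: tight on the spindle for the first 13 mm or so of rise, quite clear of it at 22 mm.
- spindle3 (a joint): how far spindle3 is pulled up out of its valve, m (0 at rest; springy, about 4 N per mm; it must never reach 4.5 mm = 18 N of pull)
- spindle3_tip (a point): top end of spindle3, 22 mm above the hob's top. The spindle is about 15 mm diameter, smooth, and does not turn. Its knob resists a straight pull with about 25 N but hardly resists a slow pull while it is being turned: the pull falls with the ratio of rise to rubbing travel, so that 3.5 mm of rise per 1.4 rad swing of the wrist needs under 10 N
- holder: square wooden well, fixed, 76 x 76 x 45 mm with 8.5 mm walls and floor about 9 mm; origin at the centre of its underside. The spice bottle stands in it with 1.5 mm play on each side, and so cannot turn.
- bottle: empty clear plastic spice bottle, square body 56 x 56 x 92 mm, neck 31 mm diameter (41 mm over the thread) up to 125 mm, about 150 g; origin at the centre of its underside, z up. Its sides lie along its x and y.
- bottle_mouth (a point): centre of the bottle's mouth, 125 mm above its underside
- cap: blue ribbed twist cap, 54 mm diameter, 30 mm high, 40 g, white mark on top towards its x axis; origin at the centre of its lower rim, which sits 99 mm above the bottle's underside when closed, mark in line with the bottle's +x and against its clockwise stop. z up. Lifted before it is unscrewed, it takes the bottle with it
- cap_top (a point): centre of the cap's top, 30 mm above its rim. Unscrews counter-clockwise seen from above, turning easily: after about 5.1 rad (a stop follows at about 5.6) it lifts straight off. It does not climb by itself; it may rise up to about 1.1 mm per rad meanwhile
- tub: yellow plastic washing-up tub, loose, 300 (its x) x 220 (its y) x 65 mm, walls and floor 5 mm, 0.8 kg; origin at the centre of its underside
- clay_pot: terracotta pot with lid, 170 diameter, 130 high (mm); origin at the centre of its underside; a bystander
- ladle: steel ladle lying along its x axis, about 300 long (mm); origin at the centre of its underside; a bystander
- sauce_bottle: amber glass sauce bottle, 56 diameter, 130 high, red cap (mm); origin at the centre of its underside; a bystander
- pickle_jar: green glass jar, 70 diameter, 90 high (mm); origin at the centre of its underside; a bystander
Mind the look-alikes: they are no part of the job. Of the things like the cap, leave any that is pink; of the rest the smaller one is meant.

How it is judged:
By the outcome, as a careful person would: the job done as asked, in the order asked, and still so for the second after the job is handed in, with the robot touching nothing.
Of knob1, knob2, knob3 only 2 to 3 are there at a start; the rules pass over those that are not, and their reading is None.
At some moment in a run one of tub may be knocked a few centimetres aside while the robot is not near it.
It also fails if it takes over 210 s, if anything falls off the work surface, if the arm or the gripper's body presses on something with over 40 N, if the wrist force passes 120 N, or if a joint passes its speed limit or range.

ROBOT

A 6-joint arm with a two-finger parallel gripper is mounted at the origin on the work surface. World frame = base frame: x ahead of the robot, y to its left, z up, the work surface at z = 0. Lengths are in m, angles in rad, forces in N, time in s.
With the tool pointing down it reaches from about 0.425 to 0.95 m from the base axis. Payload 14.7 kg.
Tool frame: the origin (TCP) lies on the centre line of the jaws, within the pads' length; the fingertips stand 19 mm ahead of it and the grasp point (between the pads) is the TCP; z points along the fingers, y is the line along which they close (so a half turn about z gives the same grasp; the last joint's range is limited). The gripper opens to 85 mm and grips with 20 to 120 N. Pads are 22 mm wide; open, the fingers measure 114 mm over their backs; the gripper's body (76 mm by 85 mm) begins 54 mm behind the grasp point. The pads swing forward as they close: fully open they stand 13 mm farther back than shut.
Start: joints at [-0.047, 0.48, 1.596, -0, 1.065, -0.047], TCP at [0.65, 0, 0.25] pointing down, gripper open.
Joint ranges: [-2.75, 2.75], [-0.82, 2.05], [0.23, 2.67], [-1.56, 4.7], [0.09, 2.69], [-2.92, 2.92]. Speed limits (rad/s): [1.89, 1.89, 2.39, 3.01, 3.01, 3.01].

INTERFACE

Orientations are given as a rotation vector (axis times angle).
In Python, from station import manip, optics, ticket gives the robot as it stands. The module is installed in compiled form; this text tells all that it offers.
- The arm moves only by the shell command python3 -m inch 'ROWS' [FORCE]. ROWS is text: rows parted by semicolons, each of 7 numbers parted by spaces: the shift along the tool's x, y, z in mm, then the turn, a rotation vector about the tool's x, y, z in rad, then the finger opening in mm, from 0 to 85.4. A call has 1 to 20 rows; each row is the pose to reach, as a shift and turn from the pose commanded when the call began, along the tool's axes at that moment; what a row does not reach only later rows make up. A row lasts 1/8 s, in which the tool goes at most 62.5 mm and 10.7 degrees, less where a joint would pass 70% of its speed; a pose out of reach is approached as far as the arm can. A call with a gripper value outside its range is refused whole. The fingers move at their own pace and stop on an object; FORCE is the grip in N (left out, the last holds). Time passes only in rows, so rows that repeat a pose let the fingers close. It gives the time, the measured TCP pose, the force, the opening and the grip force at its end, in the units of the state.
- manip.state(): the state, without advancing time (a new reading comes with each control period).
- optics.read_camera(name): name is "scene" or "side" or "wrist"; returns a dict with "color" (400x640x3 uint8, red, green, blue), "fx", "fy", "cx", "cy" (pixels), "dist" ([k1, k2, p1, p2, k3] as OpenCV has them; the pictures are not rectified), "R" (3x3) and "t" (3): a world point X has camera coordinates R X + t. Camera axes: x right, y down, z forward; pixel columns grow to the right and rows downward; lengths in m; the calibration is good to about 2 mm. A picture is of the moment at which its call begins. There is no depth.
- ticket.job_done(): hands the job in; it is judged then, once.
The state is a dict: "time_s": time; "qpos": joint angles; "joint_velocities": joint speeds; "tau": joint torques, N m; "position": TCP position; "eef_rot": TCP orientation; "contact_force": force on the tool from outside, world axes, zero at the start; "torque": the same for the moment, N m; "opening": opening from 0.0 (shut) to 1.0 (fully open); "finger_force": force on a finger pad.
Only numpy, scipy, OpenCV 4.12 (cv2) and the standard library are available. Lean on these libraries where they do the work, as an engineer would, in place of code of your own. Each camera call takes 0.05 s, during which the arm holds its last target. There are 200 camera calls.

## Working session

There is one attempt and no reset: what is moved stays moved. The work goes in short steps, Python scripts to look and compute and a shell command to move; the robot and the scene stay as the last step left them, time stands still between calls to the robot, and variables do not carry over. Pictures are saved under pics/ and viewed, at most 14 in all, crops included, and the job is handed in when it is done.

```bash
mkdir -p pics
cat > h.py <<'E'
import numpy as np, cv2
from station import manip, optics, ticket
from scipy.spatial.transform import Rotation as Ro
def cam(n,save=None):
    c=optics.read_camera(n)
    c={k:(np.array(v) if k!='color' else v) for k,v in c.items()}
    c['K']=np.array([[c['fx'],0,c['cx']],[0,c['fy'],c['cy']],[0,0,1]],float)
    if save: cv2.imwrite('pics/'+save,c['color'][...,::-1])
    return c
def ray(c,uv):
    p=cv2.undistortPoints(np.array(uv,float).reshape(-1,1,2),c['K'],c['dist']).reshape(-1,2)
    d=np.c_[p,np.ones(len(p))]@c['R']
    return -c['R'].T@c['t'],d
def plane(c,uv,z):
    o,d=ray(c,uv); return o+d*((z-o[2])/d[:,2])[:,None]
def proj(c,X):
    return cv2.projectPoints(np.array(X,float).reshape(-1,3),cv2.Rodrigues(c['R'])[0],c['t'],c['K'],c['dist'])[0].reshape(-1,2)
def blobs(c,lo,hi,amin=60):
    h=cv2.cvtColor(c['color'],cv2.COLOR_RGB2HSV)
    m=cv2.inRange(h,np.array(lo),np.array(hi))
    n,l,s,ce=cv2.connectedComponentsWithStats(m)
    return m,[(s[i].tolist(),ce[i].round(1).tolist()) for i in range(1,n) if s[i,4]>=amin]
E
python3 - <<'E'
from h import *
a=cam('scene','scene1.png'); b=cam('side','side1.png'); w=cam('wrist','wrist1.png')
for c in (a,b,w): print((-c['R'].T@c['t']).round(3), c['R'][2].round(2), c['fx'])
s=manip.state(); print(s['position'],s['eef_rot'],s['opening'],s['contact_force'],Ro.from_rotvec(s['eef_rot']).as_matrix().round(3))
E
```

```text
[1.361 0.808 1.083] [-0.55 -0.53 -0.65] 448.5141315637861
[ 0.154 -1.347  1.036] [ 0.22  0.81 -0.54] 446.74596419176584
[0.65  0.082 0.373] [-0.   -0.32 -0.95] 352.56736373421126
[6.49710717e-01 6.09989340e-05 2.49830528e-01] [-2.22094451e+00 -2.22098483e+00  9.42170601e-04] 0.9983117114919104 [ 1.02613912 -0.19394331  0.45708336] [[-0.     1.    -0.001]
 [ 1.     0.     0.   ]
 [ 0.    -0.001 -1.   ]]
```

View pics/scene1.png

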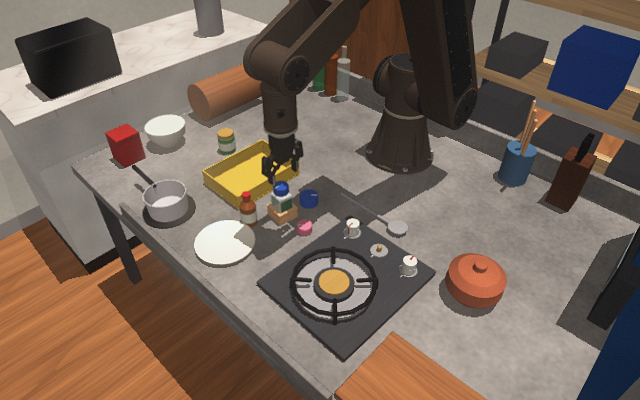

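View pics/side1.png

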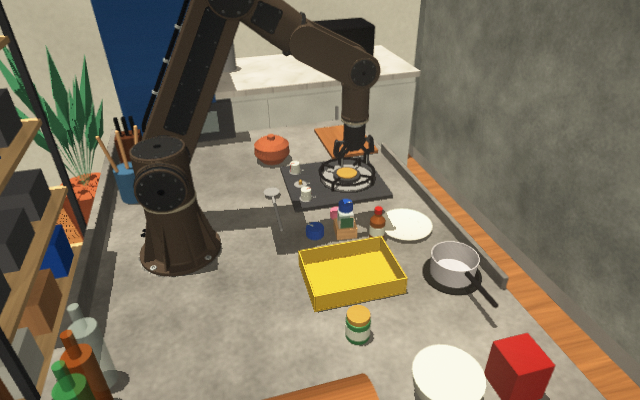

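The scene view shows knobs at about (352,228) and (409,265) with a bare spindle between them at (379,250). For the cap there are three candidates: blue on the bottle (281,188), a larger loose blue one (309,198), and pink (304,228). The tub is at (250,175). I'll measure these and enlarge the cap area.

Run:
```python
from h import *
a=cam('scene'); b=cam('side')
def tri(ua,ub):
    oa,da=ray(a,ua); ob,db=ray(b,ub); da=da[0]/np.linalg.norm(da);db=db[0]/np.linalg.norm(db)
    s=np.linalg.lstsq(np.c_[da,-db],ob-oa,rcond=None)[0]
    p,q=oa+s[0]*da,ob+s[1]*db; return ((p+q)/2).round(4),np.linalg.norm(p-q).round(4)
for n,c in (('a',a),('b',b)):
    for k,lo,hi in (('blue',(108,120,50),(125,255,255)),('yel',(22,140,60),(32,255,255)),('white',(0,0,170),(180,45,255)),('hob',(0,0,25),(180,90,75)),('red',(0,150,80),(4,255,255))):
        m,B=blobs(c,lo,hi,8 if k=='red' else 40); print(n,k,B if k!='hob' else [x for x in B if x[0][4]>1500])
        if k=='yel':
            cn=max(cv2.findContours(m,0,1)[0],key=cv2.contourArea)
            print(' hull',cv2.approxPolyDP(cv2.convexHull(cn),3,True).reshape(-1,2).tolist())
ca=a['color'][170:290,240:440]; cb=b['color'][150:250,255:405]
cv2.imwrite('pics/c1.png',np.vstack([cv2.resize(ca,(500,300),interpolation=2),cv2.resize(cb,(500,300),interpolation=2)])[...,::-1])
```

```text
a blue [([547, 25, 93, 85, 5203], [593.9, 65.6]), ([274, 181, 15, 15, 164], [281.0, 188.5]), ([300, 190, 18, 18, 269], [308.2, 198.7]), ([632, 251, 8, 16, 57], [636.7, 259.5]), ([577, 286, 63, 114, 2975], [616.1, 357.5])]
a yel [([213, 153, 54, 44, 1145], [242.8, 176.2]), ([275, 166, 14, 9, 48], [281.4, 169.1])]
 hull [[264, 154], [266, 180], [250, 191], [236, 196], [213, 179]]
a white [([0, 8, 268, 118, 7972], [129.4, 59.0]), ([144, 114, 42, 22, 684], [164.3, 124.7]), ([135, 126, 92, 81, 2217], [178.7, 162.1]), ([234, 132, 19, 20, 121], [241.1, 143.3]), ([445, 137, 20, 12, 62], [455.0, 142.2]), ([104, 161, 47, 45, 659], [126.9, 184.6]), ([276, 193, 16, 8, 55], [283.7, 196.7]), ([379, 197, 37, 37, 471], [397.7, 218.2]), ([347, 218, 12, 10, 89], [352.7, 222.6]), ([194, 220, 58, 44, 1826], [220.5, 242.6]), ([371, 244, 17, 13, 117], [378.8, 250.5]), ([403, 255, 14, 11, 112], [409.6, 260.4]), ([298, 259, 32, 21, 330], [314.1, 268.1]), ([334, 259, 36, 26, 340], [351.9, 270.1]), ([211, 263, 73, 63, 1325], [244.6, 294.8]), ([297, 281, 35, 30, 406], [312.9, 297.2]), ([363, 285, 232, 115, 953
[... 2698 characters left out ...]
3.0, 327.6]), ([168, 330, 19, 14, 65], [176.4, 336.7]), ([159, 332, 14, 9, 42], [163.9, 335.6]), ([350, 332, 13, 9, 58], [356.1, 336.4]), ([143, 340, 19, 8, 69], [152.6, 343.5]), ([135, 342, 63, 48, 867], [171.7, 365.0]), ([547, 343, 38, 39, 299], [563.4, 364.1]), ([47, 348, 18, 35, 157], [54.2, 361.9]), ([160, 380, 18, 13, 86], [168.1, 385.3]), ([546, 382, 32, 18, 222], [559.4, 390.5]), ([112, 384, 28, 16, 192], [127.3, 392.1])]
b hob [([131, 0, 249, 212, 16885], [243.0, 85.0]), ([0, 5, 87, 232, 1799], [40.5, 116.6]), ([76, 165, 43, 152, 2391], [96.9, 256.3]), ([0, 169, 51, 145, 3810], [19.0, 220.7])]
b red [([375, 206, 8, 8, 51], [378.1, 209.7]), ([485, 333, 70, 67, 3198], [520.3, 367.9])]
```

View pics/c1.png

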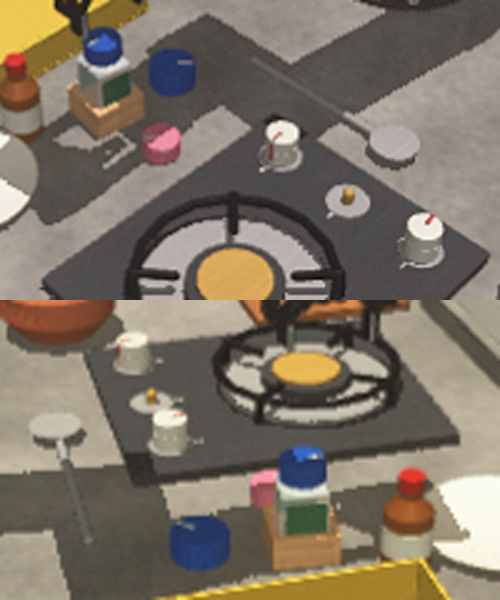

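View pics/wrist1.png

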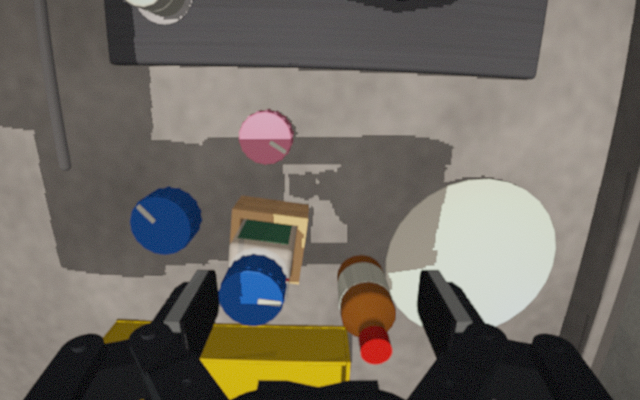

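Confirmed in the crop: the pink cap is out. Of the two blue ones, the loose cap (wrist 166,220) is larger, and the smaller one, screwed on the bottle (wrist 253,289), is the one meant. Now the positions.

Run:
```python
from h import *
a=cam('scene'); b=cam('side'); w=cam('wrist')
print('wrist up axis',-w['R'][1].round(2))
def tri(ua,ub,c1=a,c2=b):
    oa,da=ray(c1,ua); ob,db=ray(c2,ub); da=da[0]/np.linalg.norm(da);db=db[0]/np.linalg.norm(db)
    s=np.linalg.lstsq(np.c_[da,-db],ob-oa,rcond=None)[0]
    p,q=oa+s[0]*da,ob+s[1]*db; return ((p+q)/2).round(4),np.linalg.norm(p-q).round(4)
print('cap ab',tri([281,188.5],[345.4,205.3])); print('loose',tri([308.2,198.7],[314.7,230.8]))
print('sauce red',tri([245.8,195.4],[378.1,209.7]), tri([245.8,195.4],[376,345],a,w))
print('knobA',tri([352.7,222.6],[302.7,186.8])); print('knobB',tri([409.6,260.4],[296.4,168.0]))
print('tub scene?', plane(b,[[381,236],[406,276],[299,252+1],[315,311]],.065).round(3).tolist())
print('tub bottom',plane(b,[[405,291],[315,311],[299,266]],0).round(3).tolist())
m,B=blobs(w,(108,120,50),(125,255,255),500); print(B)
for c,_ in [(cn,0) for cn in cv2.findContours(m,0,1)[0] if cv2.contourArea(cn)>500]: print(cv2.fitEllipse(cv2.convexHull(c)))
print('capw', plane(w,[[253,283],[220,283],[286,283]],.138).round(4).tolist())
m,B=blobs(w,(22,140,60),(32,255,255),200);print('yel',B)
print('tub edge w',plane(w,[[110,320],[350,328]],.065).round(3).tolist())
print('holder w',plane(w,[[233,198],[309,205],[299,283]],.045).round(4).tolist())
# zoom on knobs + hob corners in scene
cv2.imwrite('pics/c2.png',np.hstack([cv2.resize(a['color'][210:280,335:435],(400,280),interpolation=2),cv2.resize(b['color'][155:205,270:341],(400,280),interpolation=2)])[...,::-1])
```

```text
wrist up axis [ 0.    0.95 -0.32]
cap ab (array([ 0.6002, -0.0768,  0.1228]), np.float64(0.0004))
loose (array([ 0.4881, -0.0592,  0.0179]), np.float64(0.0018))
sauce red (array([ 0.7039, -0.136 ,  0.1217]), np.float64(0.0011)) (array([ 0.7025, -0.139 ,  0.1189]), np.float64(0.0002))
knobA (array([0.507 , 0.1709, 0.0682]), np.float64(0.0148))
knobB (array([0.516 , 0.3875, 0.0472]), np.float64(0.0181))
tub scene? [[0.686, -0.214, 0.065], [0.683, -0.422, 0.065], [0.39, -0.22, 0.065], [0.374, -0.48, 0.065]]
tub bottom [[0.686, -0.422, 0.0], [0.388, -0.422, 0.0], [0.389, -0.211, 0.0]]
[([130, 187, 71, 67, 2100], [165.9, 220.2]), ([218, 255, 67, 70, 1519], [249.7, 290.1])]
((252.17520141601562, 289.8018493652344), (65.3219985961914, 71.02427673339844), 31.170299530029297)
((165.01803588867188, 220.1543731689453), (64.51567840576172, 70.96961212158203), 63.22087860107422)
capw [[0.6003, -0.0628, 0.138], [0.5746, -0.063, 0.138], [0.6258, -0.0627, 0.138]]
yel [([103, 320, 48, 24, 584], [122.7, 329.9]), ([199, 323, 151, 77, 8727], [274.9, 356.0])]
tub edge w [[0.424, -0.157, 0.065], [0.684, -0.163, 0.065]]
holder w [[0.5669, -0.0241, 0.045], [0.6416, -0.0314, 0.045], [0.6301, -0.1199, 0.045]]
```

View pics/c2.png

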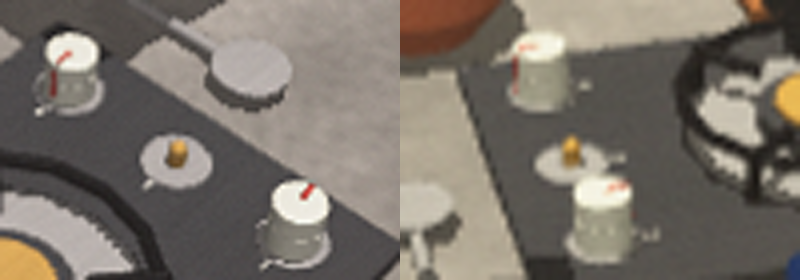

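Run:
```python
from h import *
a=cam('scene'); b=cam('side')
print(plane(a,[[352.5,223],[410,260.2]],.065).round(4).tolist(), plane(b,[[306,188.3],[294.3,163]],.065).round(4).tolist())
print(plane(a,[[379.3,246]],.042).round(4).tolist(), plane(b,[[300.5,180]],.042).round(4).tolist())
```

```text
[[0.5146, 0.1682, 0.065], [0.5188, 0.3973, 0.065]] [[0.5133, 0.1684, 0.065], [0.5163, 0.3926, 0.065]]
[[0.5173, 0.2829, 0.042]] [[0.5159, 0.277, 0.042]]
```

```bash
python3 -m inch '40 -34 17 0 0 0 60; 80 -68 35 0 0 0 60; 120 -102 52 0 0 0 60; 168 -136 70 0 0 0 60; 168 -136 70 0 0 0 60; 168 -136 70 0 0 0 60; 168 -136 70 0 0 0 60' 40
python3 - <<'E'
from h import *
w=cam('wrist','w2.png'); s=manip.state(); print(s['qpos'],s['position'])
print(proj(w,[[.514,.168,.065],[.514,.168,.02],[.536,.168,.065]]).round(1).tolist())
E
```

```text
time_s: 1.38
position: [0.5151, 0.1674, 0.1807]
eef_rot: [2.222, 2.22, 0.001]
contact_force: [0.7, -0.6, -0.3]
opening: 0.704
finger_force: 0.0
[ 2.58157908e-01  4.15018453e-01  1.91717613e+00 -1.31406140e-04
  8.08441402e-01  2.59553092e-01] [0.51495567 0.1672779  0.18065856]
[[315.6, 203.5], [315.8, 186.2], [346.3, 203.4]]
```

View pics/w2.png

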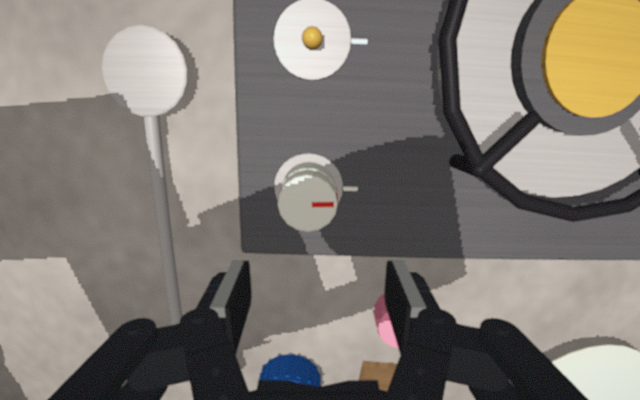

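Run:
```python
from h import *
w=cam('wrist')
print('hob edge',plane(w,[[235,5],[243,248],[460,257]],.02).round(4).tolist())
print('knob',plane(w,[[308,202],[277,202],[339,202]],.065).round(4).tolist(),'tip',plane(w,[[312,36.5]],.042).round(4).tolist())
g=cv2.cvtColor(w['color'],cv2.COLOR_RGB2GRAY)
print('r202',g[202,265:352:3]); print('flange',plane(w,[[308,187]],.02).round(4).tolist())
print('row 37', g[37,265:358:3])
```

```text
hob edge [[0.455, 0.3067, 0.02], [0.4486, 0.1107, 0.02], [0.6452, 0.1006, 0.02]]
knob [[0.5084, 0.1691, 0.065], [0.4862, 0.1691, 0.065], [0.5306, 0.169, 0.065]] tip [[0.5117, 0.2815, 0.042]]
r202 [ 63  67  62  65 103 164 166 168 165 168 165 167 166 167 166 164 108 111
 114 115 105 106 107 147 133  62  61  64  63]
flange [[0.5073, 0.1672, 0.02]]
row 37 [108 110 105 207 235 233 234 234 234 234 234 234 205 167 186 197 193 177
 156 118 219 227 227 226 226 225 224 223 214 126 133]
```

```bash
python3 -m inch '1 -6 30 0 0 0 65; 1 -6 70 0 0 0 65; 1 -6 110 0 0 0 65; 1 -6 125 0 0 0 65; 1 -6 133 0 0 0 65; 1 -6 133 0 0 0 65; 1 -6 133 0 0 0 65; 1 -6 133 0 0 0 50; 1 -6 133 0 0 0 46; 1 -6 133 0 0 0 43; 1 -6 133 0 0 0 40; 1 -6 133 0 0 0 38; 1 -6 133 0 0 0 38; 1 -6 133 0 0 0 38; 1 -6 133 0 0 0 38' 40
```

```text
time_s: 3.35
position: [0.5079, 0.1691, 0.0478]
eef_rot: [-2.221, -2.221, -0.0]
contact_force: [-3.3, 0.4, 10.7]
opening: 0.505
finger_force: 39.0
```

```bash
python3 -m inch '0 0 -0.4 0 0 0.175 38; 0 0 -0.8 0 0 0.35 38; 0 0 -1.2 0 0 0.525 38; 0 0 -1.6 0 0 0.7 38; 0 0 -2 0 0 0.525 38; 0 0 -2.4 0 0 0.35 38; 0 0 -2.8 0 0 0.175 38; 0 0 -3.2 0 0 0 38; 0 0 -3.6 0 0 -0.175 38; 0 0 -4 0 0 -0.35 38; 0 0 -4.4 0 0 -0.525 38; 0 0 -4.8 0 0 -0.7 38; 0 0 -5.2 0 0 -0.525 38; 0 0 -5.6 0 0 -0.35 38; 0 0 -6 0 0 -0.175 38; 0 0 -6.4 0 0 0 38; 0 0 -6.8 0 0 0.175 38; 0 0 -7.2 0 0 0.35 38; 0 0 -7.6 0 0 0.525 38; 0 0 -8 0 0 0.7 38' 60
```

```text
time_s: 5.85
position: [0.509, 0.1689, 0.0552]
eef_rot: [2.851, 1.317, 0.002]
contact_force: [9.0, -6.8, -10.1]
opening: 0.499
finger_force: 62.1
```

```bash
python3 -m inch '0 0 -0.3 0 0 -0.175 38; 0 0 -0.6 0 0 -0.35 38; 0 0 -1 0 0 -0.525 38; 0 0 -1.3 0 0 -0.7 38; 0 0 -1.7 0 0 -0.875 38; 0 0 -2 0 0 -1.05 38; 0 0 -2.4 0 0 -1.225 38; 0 0 -2.7 0 0 -1.4 38; 0 0 -3.1 0 0 -1.225 38; 0 0 -3.4 0 0 -1.05 38; 0 0 -3.8 0 0 -0.875 38; 0 0 -4.1 0 0 -0.7 38; 0 0 -4.5 0 0 -0.525 38; 0 0 -4.8 0 0 -0.35 38; 0 0 -5.2 0 0 -0.175 38; 0 0 -5.5 0 0 0 38; 0 0 -5.9 0 0 -0.175 38; 0 0 -6.2 0 0 -0.35 38; 0 0 -6.6 0 0 -0.525 38; 0 0 -7 0 0 -0.7 38'
python3 -m inch '0 0 -0.4 0 0 -0.175 38; 0 0 -0.8 0 0 -0.35 38; 0 0 -1.2 0 0 -0.525 38; 0 0 -1.6 0 0 -0.7 38; 0 0 -2 0 0 -0.525 38; 0 0 -2.4 0 0 -0.35 38; 0 0 -2.8 0 0 -0.175 38; 0 0 -3.2 0 0 0 38; 0 0 -3.6 0 0 0.175 38; 0 0 -4 0 0 0.35 38; 0 0 -4.4 0 0 0.525 38; 0 0 -4.8 0 0 0.7 38; 0 0 -5.2 0 0 0.525 38; 0 0 -5.6 0 0 0.35 38; 0 0 -6 0 0 0.175 38; 0 0 -6.4 0 0 0 38; 0 0 -7 0 0 0 38; 0 0 -8 0 0 0 38; 0 0 -9 0 0 0 38; 0 0 -10 0 0 0 38'
```

```text
time_s: 8.35
position: [0.5081, 0.169, 0.0624]
eef_rot: [2.215, 2.228, 0.0]
contact_force: [-0.5, 0.5, 0.0]
opening: 0.5
finger_force: 63.2
time_s: 10.85
position: [0.508, 0.169, 0.0724]
eef_rot: [2.223, 2.22, 0.0]
contact_force: [0.1, 0.9, -0.8]
opening: 0.503
finger_force: 63.1
```

```bash
python3 -m inch '0 0 -40 0 0 0 38; 0 0 -90 0 0 0 38; 0 0 -140 0 0 0 38; 0 0 -178 0 0 0 38; -50 -5 -178 0 0 0 38; -110 -10 -178 0 0 0 38; -170 -15 -178 0 0 0 38; -230 -20 -178 0 0 0 38; -290 -27 -178 0 0 0 38; -350 -35 -178 0 0 0 38; -410 -43 -178 0 0 0 38; -470 -50 -178 0 0 0 38; -510 -53 -178 0 0 0 38; -539 -53 -178 0 0 0 38; -539 -53 -178 0 0 0 38; -539 -53 -178 0 0 0 38; -539 -53 -178 0 0 0 38'
python3 - <<'E'
from h import *
b=cam('side'); a=cam('scene'); w=cam('wrist','w3.png')
for c in (a,b):
  m,B=blobs(c,(20,120,50),(34,255,255),300);print(B)
E
```

```text
time_s: 12.98
position: [0.455, -0.369, 0.2503]
eef_rot: [-2.221, -2.222, -0.0]
contact_force: [-1.3, 0.1, -0.1]
opening: 0.502
finger_force: 63.1
[([202, 139, 97, 71, 3632], [250.6, 171.9])]
[([298, 236, 110, 76, 5911], [350.6, 272.9]), ([347, 305, 24, 20, 339], [357.8, 313.8])]
```

View pics/w3.png

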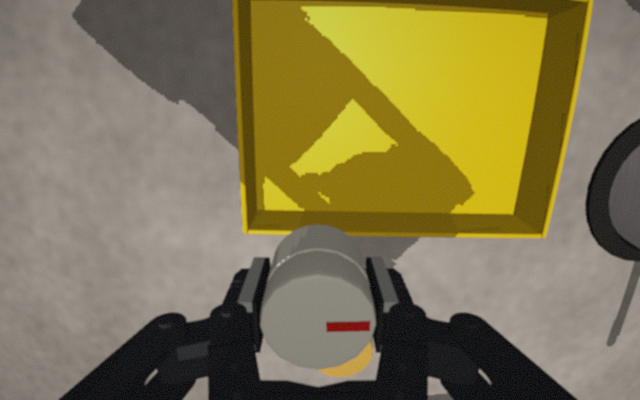

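Knob1 is held between the pads. The tub is ahead, with its front rim running (246,233)–(546,236).

Run:
```python
from h import *
w=cam('wrist')
print(plane(w,[[246,235],[546,237],[234,0],[592,0]],.065).round(4).tolist())
print(plane(w,[[264,210],[514,213],[251,3],[548,13]],.005).round(4).tolist())
```

```text
[[0.3868, -0.4244, 0.065], [0.6826, -0.4278, 0.065], [0.3889, -0.2213, 0.065], [0.685, -0.2128, 0.065]]
[[0.3958, -0.4206, 0.005], [0.6806, -0.4246, 0.005], [0.3922, -0.2115, 0.005], [0.6833, -0.2141, 0.005]]
```

```bash
python3 -m inch '0 0 50 0 0 0 38; 0 0 100 0 0 0 38; 0 0 150 0 0 0 38; 0 0 190 0 0 0 38; 0 0 210 0 0 0 38; 0 0 210 0 0 0 38; 0 0 210 0 0 0 46; 0 0 210 0 0 0 52; 0 0 210 0 0 0 60; 0 0 210 0 0 0 60; 0 0 210 0 0 0 60; 0 0 170 0 0 0 60; 0 0 110 0 0 0 60; 0 0 50 0 0 0 60; 0 0 -10 0 0 0 60'
python3 -m inch '60 0 0 0 0 0 60; 120 0 0 0 0 0 60; 180 0 0 0 0 0 60; 240 5 0 0 0 0 60; 300 10 0 0 0 0 60; 360 15 0 0 0 0 60; 420 20 0 0 0 0 60; 480 30 0 0 0 0 60; 540 40 0 0 0 0 60; 600 50 0 0 0 0 60; 660 58 0 0 0 0 60; 720 60 20 0 0 0 60; 765 60 40 0 0 0 60; 765 60 80 0 0 0 60; 765 60 80 0 0 0 60; 765 60 80 0 0 0 60; 765 60 80 0 0 0 60'
python3 - <<'E'
from h import *
w=cam('wrist','w4.png'); s=manip.state(); print(s['position'])
print(proj(w,[[.516,.396,.065]]).round(1))
h=cv2.cvtColor(w['color'],cv2.COLOR_RGB2GRAY)
u=proj(w,[[.516,.396,.065]])[0].astype(int); print(u,h[u[1],u[0]-60:u[0]+61:3]); print(h[u[1]-60:u[1]+61:3,u[0]])
E
```

```text
time_s: 15.05
position: [0.4547, -0.3698, 0.2623]
eef_rot: [2.221, 2.221, -0.0]
contact_force: [1.0, -2.5, -1.1]
opening: 0.706
finger_force: 0.0
time_s: 17.18
position: [0.5159, 0.395, 0.1821]
eef_rot: [2.222, 2.22, 0.004]
contact_force: [-0.0, -0.5, 0.4]
opening: 0.703
finger_force: 0.0
[0.51588604 0.39496216 0.18204714]
[[317.  202.5]]
[317 202] [133 129 129 129 130 128 127 103  71  68 240 177 170 150 113  79  71  69
 137 175 173 173 173 174 172 173 175 174 173 152  65  69  71  68  68  69
  69  73  69  67  68]
[128 132 132 201 221 219 149 147 213 140 212 252 253 252 240 178 176 173
 172 173 173 174 174 173 174 174 173 173 168  73  67  72  69  95 127 127
 132 124 130 128 125]
```

View pics/w4.png

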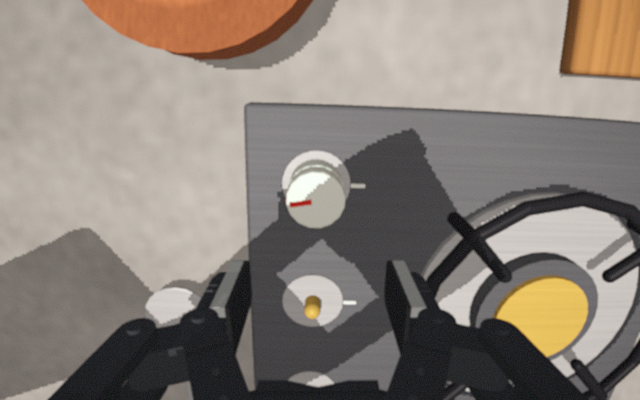

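Knob3's top is centred at about (316,199), nearly under the TCP.

```bash
python3 -m inch '2 -1 30 0 0 0 65; 2 -1 70 0 0 0 65; 2 -1 110 0 0 0 65; 2 -1 125 0 0 0 65; 2 -1 134 0 0 0 65; 2 -1 134 0 0 0 65; 2 -1 134 0 0 0 65; 2 -1 134 0 0 0 50; 2 -1 134 0 0 0 46; 2 -1 134 0 0 0 43; 2 -1 134 0 0 0 40; 2 -1 134 0 0 0 38; 2 -1 134 0 0 0 38; 2 -1 134 0 0 0 38; 2 -1 134 0 0 0 38' 50
python3 -m inch '0 0 -0.2 0 0 0.175 38; 0 0 -0.5 0 0 0.35 38; 0 0 -0.8 0 0 0.525 38; 0 0 -1.1 0 0 0.7 38; 0 0 -1.4 0 0 0.525 38; 0 0 -1.8 0 0 0.35 38; 0 0 -2.1 0 0 0.175 38; 0 0 -2.5 0 0 0 38; 0 0 -2.8 0 0 -0.175 38; 0 0 -3.2 0 0 -0.35 38; 0 0 -3.5 0 0 -0.525 38; 0 0 -3.8 0 0 -0.7 38; 0 0 -4.1 0 0 -0.525 38; 0 0 -4.5 0 0 -0.35 38; 0 0 -4.8 0 0 -0.175 38; 0 0 -5.2 0 0 0 38; 0 0 -5.5 0 0 0.175 38; 0 0 -5.9 0 0 0.35 38; 0 0 -6.2 0 0 0.525 38; 0 0 -6.5 0 0 0.7 38' 60
```

```text
time_s: 19.1
position: [0.5144, 0.3972, 0.0469]
eef_rot: [2.221, 2.221, 0.002]
contact_force: [1.0, -0.8, 7.3]
opening: 0.501
finger_force: 49.5
time_s: 21.6
position: [0.5144, 0.3973, 0.0524]
eef_rot: [-2.852, -1.317, -0.001]
contact_force: [2.7, 3.0, -9.3]
opening: 0.495
finger_force: 61.9
```

```bash
python3 -m inch '0 0 -0.3 0 0 -0.175 38; 0 0 -0.6 0 0 -0.35 38; 0 0 -1 0 0 -0.525 38; 0 0 -1.3 0 0 -0.7 38; 0 0 -1.7 0 0 -0.875 38; 0 0 -2 0 0 -1.05 38; 0 0 -2.4 0 0 -1.225 38; 0 0 -2.7 0 0 -1.4 38; 0 0 -3.1 0 0 -1.225 38; 0 0 -3.4 0 0 -1.05 38; 0 0 -3.8 0 0 -0.875 38; 0 0 -4.1 0 0 -0.7 38; 0 0 -4.5 0 0 -0.525 38; 0 0 -4.8 0 0 -0.35 38; 0 0 -5.2 0 0 -0.175 38; 0 0 -5.5 0 0 0 38; 0 0 -5.9 0 0 -0.175 38; 0 0 -6.2 0 0 -0.35 38; 0 0 -6.6 0 0 -0.525 38; 0 0 -7 0 0 -0.7 38'
python3 -m inch '0 0 -0.4 0 0 -0.175 38; 0 0 -0.8 0 0 -0.35 38; 0 0 -1.2 0 0 -0.525 38; 0 0 -1.6 0 0 -0.7 38; 0 0 -2 0 0 -0.525 38; 0 0 -2.4 0 0 -0.35 38; 0 0 -2.8 0 0 -0.175 38; 0 0 -3.2 0 0 0 38; 0 0 -3.6 0 0 0.175 38; 0 0 -4 0 0 0.35 38; 0 0 -4.4 0 0 0.525 38; 0 0 -4.8 0 0 0.7 38; 0 0 -5.2 0 0 0.525 38; 0 0 -5.6 0 0 0.35 38; 0 0 -6 0 0 0.175 38; 0 0 -6.4 0 0 0 38; 0 0 -7.5 0 0 0 38; 0 0 -9 0 0 0 38; 0 0 -10.5 0 0 0 38; 0 0 -12 0 0 0 38'
```

```text
time_s: 24.1
position: [0.5142, 0.3968, 0.0593]
eef_rot: [2.215, 2.228, -0.0]
contact_force: [5.2, -0.5, -8.8]
opening: 0.5
finger_force: 62.3
time_s: 26.6
position: [0.514, 0.397, 0.0719]
eef_rot: [-2.223, -2.22, 0.0]
contact_force: [-0.2, -0.1, -0.9]
opening: 0.496
finger_force: 63.0
```

```bash
python3 -m inch '0 0 -50 0 0 0 38; 0 0 -110 0 0 0 38; 0 0 -178 0 0 0 38; -50 -5 -178 0 0 0 38; -110 -10 -178 0 0 0 38; -170 -15 -178 0 0 0 38; -230 -20 -178 0 0 0 38; -290 -27 -178 0 0 0 38; -350 -35 -178 0 0 0 38; -410 -43 -178 0 0 0 38; -470 -50 -178 0 0 0 38; -530 -59 -178 0 0 0 38; -590 -59 -178 0 0 0 38; -640 -59 -178 0 0 0 38; -662 -59 -178 0 0 0 38; -662 -59 -178 0 0 0 38; -662 -59 -178 0 0 0 38; -662 -59 -178 0 0 0 38'
python3 - <<'E'
from h import *
b=cam('side','s5.png'); w=cam('wrist','w5.png')
m,B=blobs(b,(20,120,50),(34,255,255),300);print(B)
cv2.imwrite('pics/v5.png',np.hstack([w['color'][:,100:600],cv2.resize(b['color'][220:320,280:430],(300,200)).repeat(1,0) if 0 else cv2.copyMakeBorder(cv2.resize(b['color'][220:320,280:430],(300,200)),0,200,0,0,0)])[...,::-1])
E
```

```text
time_s: 28.85
position: [0.4551, -0.2638, 0.2499]
eef_rot: [-2.22, -2.223, -0.0]
contact_force: [-0.4, 0.3, -0.8]
opening: 0.503
finger_force: 63.0
[([292, 241, 111, 84, 6249], [346.1, 280.4])]
```

View pics/v5.png

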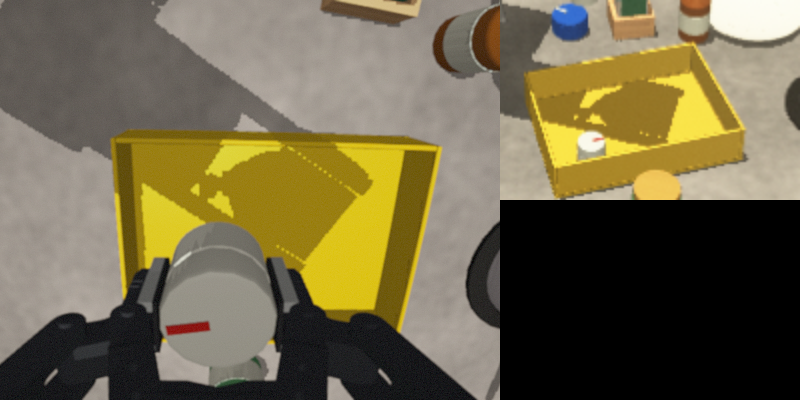

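The tub has been nudged. Its back rim now runs (213,140)–(540,148) in the wrist view, and knob1 is still inside it.

Run:
```python
from h import *
w=cam('wrist'); b=cam('side')
# rim outer: back corners, front right
print(plane(w,[[213,140],[540,148],[500,330]],.065).round(4).tolist())
m,B=blobs(b,(20,120,50),(34,255,255),300)
hu=cv2.approxPolyDP(cv2.convexHull(max(cv2.findContours(m,0,1)[0],key=cv2.contourArea)),3,True).reshape(-1,2)
print(hu.tolist(),plane(b,hu,.065).round(3).tolist(),plane(b,hu,0).round(3).tolist())
print('knob1',plane(b,[[280+92/2,220+138/2]],.05).round(3).tolist())
```

```text
[[0.3635, -0.2281, 0.065], [0.6575, -0.2337, 0.065], [0.655, -0.4332, 0.065]]
[[376, 241], [402, 284], [400, 299], [362, 322], [307, 318], [293, 273], [292, 256]] [[0.659, -0.234, 0.065], [0.657, -0.451, 0.065], [0.625, -0.506, 0.065], [0.488, -0.556, 0.065], [0.345, -0.499, 0.065], [0.349, -0.309, 0.065], [0.364, -0.228, 0.065]] [[0.693, -0.16, 0.0], [0.69, -0.391, 0.0], [0.657, -0.45, 0.0], [0.511, -0.503, 0.0], [0.358, -0.442, 0.0], [0.362, -0.239, 0.0], [0.378, -0.153, 0.0]]
knob1 [[0.433, -0.391, 0.05]]
```

```bash
python3 -m inch '-26 -5 50 0 0 0 38; -26 -5 100 0 0 0 38; -26 -5 150 0 0 0 38; -26 -5 190 0 0 0 38; -26 -5 211 0 0 0 38; -26 -5 211 0 0 0 38; -26 -5 211 0 0 0 46; -26 -5 211 0 0 0 52; -26 -5 211 0 0 0 58; -26 -5 211 0 0 0 60; -26 -5 211 0 0 0 60; -26 -5 170 0 0 0 60; -26 -5 110 0 0 0 60; -26 -5 50 0 0 0 60; -26 -5 0 0 0 0 60'
python3 -m inch '50 35 0 0 0 0 60; 100 70 0 0 0 0 70; 150 105 0 0 0 0 75; 200 140 0 0 0 0 75; 217 150 0 0 0 0 75; 217 150 0 0 0 0 75; 217 150 0 0 0 0 75; 217 150 0 0 0 0 75'
python3 - <<'E'
from h import *
w=cam('wrist','w6.png'); s=manip.state(); print(s['position'],s['qpos'])
print(proj(w,[[.6,-.073,.138]]).round(1))
E
```

```text
time_s: 30.92
position: [0.45, -0.291, 0.2523]
eef_rot: [2.221, 2.221, 0.0]
contact_force: [1.4, -0.3, -0.4]
opening: 0.706
finger_force: 0.0
time_s: 31.92
position: [0.5994, -0.0752, 0.2499]
eef_rot: [-2.223, -2.22, 0.0]
contact_force: [-0.2, 0.5, -0.1]
opening: 0.875
finger_force: 0.0
[ 0.59948684 -0.07512733  0.2499086 ] [-1.74773240e-01  4.16553730e-01  1.70582193e+00 -1.37045148e-04
  1.01927787e+00 -1.73199386e-01]
[[318.2 203.1]]
```

View pics/w6.png

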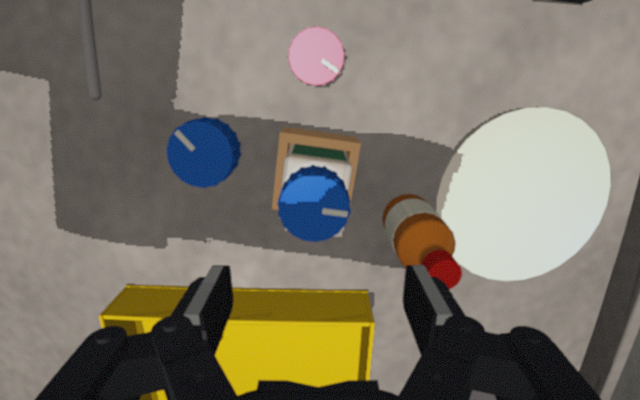

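The cap top is centred at about (314,206) with its mark pointing +x. The sauce bottle at (440,270) leaves enough room. I'll pre-wind the wrist while descending, then grip.

```bash
python3 -m inch '0 -2 0 0 0 0.178 75; 0 -2 0 0 0 0.356 75; 0 -2 0 0 0 0.534 75; 0 -2 0 0 0 0.712 75; 0 -2 0 0 0 0.89 75; 0 -2 0 0 0 1.068 75; 0 -2 0 0 0 1.246 75; 0 -2 0 0 0 1.424 75; 0 -2 0 0 0 1.602 75; 0 -2 0 0 0 1.78 75; 0 -2 10 0 0 1.958 75; 0 -2 20 0 0 2.136 75; 0 -2 30 0 0 2.314 75; 0 -2 50 0 0 2.492 75; 0 -2 70 0 0 2.67 75; 0 -2 90 0 0 2.85 75; 0 -2 110 0 0 2.85 75; 0 -2 125 0 0 2.85 75; 0 -2 125 0 0 2.85 75; 0 -2 125 0 0 2.85 75'
python3 -m inch '0 0 0 0 0 0 66; 0 0 0 0 0 0 58; 0 0 0 0 0 0 55; 0 0 0 0 0 0 52; 0 0 0 0 0 0 50; 0 0 0 0 0 0 50; 0 0 0 0 0 0 50' 30; python3 -c "
from h import *
print(manip.state()['qpos'],manip.state()['torque'])"
```

```text
time_s: 34.48
position: [0.5983, -0.0742, 0.1254]
eef_rot: [-2.52, 1.875, -0.001]
contact_force: [0.7, 0.7, -0.4]
opening: 0.882
finger_force: 0.0
time_s: 35.35
position: [0.598, -0.074, 0.1252]
eef_rot: [2.521, -1.875, 0.0]
contact_force: [-2.7, -1.0, 6.3]
opening: 0.622
finger_force: 30.2
[-1.73418310e-01  5.62660514e-01  1.81782471e+00 -1.85434840e-04
  7.60926930e-01  2.67657625e+00] [-0.204853    0.43171478  0.03512412]
```

```bash
python3 -m inch '0 0 0 0 0 -0.1767 50; 0 0 0 0 0 -0.3533 50; 0 0 0 0 0 -0.53 50; 0 0 -0.2 0 0 -0.7067 50; 0 0 -0.2 0 0 -0.8833 50; 0 0 -0.3 0 0 -1.06 50; 0 0 -0.4 0 0 -1.2367 50; 0 0 -0.5 0 0 -1.4133 50; 0 0 -0.5 0 0 -1.59 50; 0 0 -0.6 0 0 -1.7667 50; 0 0 -0.6 0 0 -1.9433 50; 0 0 -0.7 0 0 -2.12 50; 0 0 -0.7 0 0 -2.2967 50; 0 0 -0.8 0 0 -2.4733 50; 0 0 -0.8 0 0 -2.65 50; 0 0 -0.8 0 0 -2.65 50' 40
python3 -m inch '0 0 0 0 0 -0.1767 50; 0 0 0 0 0 -0.3533 50; 0 0 0 0 0 -0.53 50; 0 0 -0.2 0 0 -0.7067 50; 0 0 -0.2 0 0 -0.8833 50; 0 0 -0.3 0 0 -1.06 50; 0 0 -0.4 0 0 -1.2367 50; 0 0 -0.5 0 0 -1.4133 50; 0 0 -0.5 0 0 -1.59 50; 0 0 -0.6 0 0 -1.7667 50; 0 0 -0.6 0 0 -1.9433 50; 0 0 -0.7 0 0 -2.12 50; 0 0 -0.7 0 0 -2.2967 50; 0 0 -0.8 0 0 -2.4733 50; 0 0 -0.8 0 0 -2.65 50; 0 0 -0.8 0 0 -2.65 50'; python3 -c "
from h import *
print(manip.state()['qpos'],manip.state()['torque'])"
```

```text
time_s: 37.35
position: [0.5988, -0.075, 0.1268]
eef_rot: [2.427, 1.991, 0.001]
contact_force: [-2.1, -8.1, 15.0]
opening: 0.618
finger_force: 41.9
time_s: 39.35
position: [0.5981, -0.074, 0.1265]
eef_rot: [-1.336, 2.843, -0.0]
contact_force: [1.2, 0.5, -0.2]
opening: 0.619
finger_force: 41.9
[-1.73378363e-01  5.61067851e-01  1.81683941e+00  6.44819743e-05
  7.63475515e-01 -2.62253923e+00] [ 0.03204596 -0.02688281  0.05348104]
```

```bash
python3 -m inch '0 0 -3 0 0 0 50; 0 0 -6 0 0 0 50; 0 0 -10 0 0 0 50; 0 0 -15 0 0 0 50; 0 0 -20 0 0 0 50; 0 0 -20 0 0 0 50'; python3 -m inch '0 0 -20 0 0 0 50; 0 0 -60 0 0 0 50; 0 0 -110 0 0 0 50; 0 0 -130 0 0 0 50; 0 0 -130 0 0 0 50'
python3 - <<'E'
from h import *
w=cam('wrist'); b=cam('side')
s=manip.state(); print(Ro.from_rotvec(s['eef_rot']).as_matrix().round(3)[:, :2].tolist())
cv2.imwrite('pics/v7.png',np.hstack([cv2.resize(w['color'],(480,300)),cv2.resize(b['color'][160:330,270:420],(265,300))])[...,::-1])
E
```

```text
time_s: 40.1
position: [0.5983, -0.074, 0.1469]
eef_rot: [-1.336, 2.842, -0.001]
contact_force: [-0.1, -0.3, 0.2]
opening: 0.615
finger_force: 41.9
time_s: 40.72
position: [0.5987, -0.0741, 0.2779]
eef_rot: [-1.336, 2.841, -0.003]
contact_force: [0.7, -0.5, -1.6]
opening: 0.613
finger_force: 42.0
[[-0.638, -0.77], [-0.77, 0.638], [0.0, 0.001]]
```

View pics/v7.png

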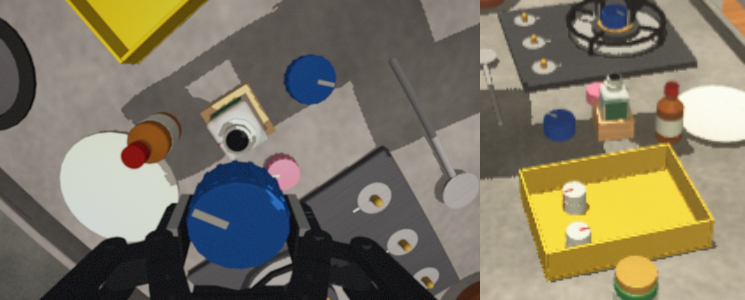

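Cap removed and held, the uncapped bottle is still in its holder, and both knobs are in the tub. Next, the cap to the tub.

```bash
python3 -m inch '15 -6 0 0 0 0.175 50; 30 -12 0 0 0 0.35 50; 45 -18 0 0 0 0.525 50; 60 -25 0 0 0 0.7 50; 75 -32 0 0 0 0.875 50; 90 -38 0 0 0 1.05 50; 105 -45 0 0 0 1.225 50; 120 -51 0 0 0 1.4 50; 135 -57 0 0 0 1.575 50; 150 -63 0 0 0 1.75 50; 165 -70 0 0 0 1.925 50; 180 -76 0 0 0 2.1 50; 195 -82 0 0 0 2.275 50; 207 -88 0 0 0 2.45 50; 207 -88 0 0 0 2.45 50; 207 -88 0 0 0 2.45 50; 207 -88 0 0 0 2.45 50'
python3 - <<'E'
from h import *
b=cam('side'); m,B=blobs(b,(20,120,50),(34,255,255),300)
hu=cv2.approxPolyDP(cv2.convexHull(max(cv2.findContours(m,0,1)[0],key=cv2.contourArea)),3,True).reshape(-1,2)
print(hu.tolist(), manip.state()['qpos'][5])
E
```

```text
time_s: 42.95
position: [0.5338, -0.2889, 0.2761]
eef_rot: [-2.218, -2.224, 0.0]
contact_force: [0.2, 0.5, -0.8]
opening: 0.617
finger_force: 42.0
[[376, 241], [402, 284], [400, 299], [362, 322], [307, 318], [293, 273], [292, 256]] -0.5485337837156299
```

```bash
python3 -m inch '0 0 60 0 0 0 50; 0 0 120 0 0 0 50; 0 0 170 0 0 0 50; 0 0 210 0 0 0 50; 0 0 235 0 0 0 50; 0 0 247 0 0 0 50; 0 0 247 0 0 0 50; 0 0 247 0 0 0 56; 0 0 247 0 0 0 60; 0 0 247 0 0 0 64; 0 0 247 0 0 0 66; 0 0 247 0 0 0 66; 0 0 200 0 0 0 66; 0 0 140 0 0 0 66; 0 0 80 0 0 0 66; 0 0 20 0 0 0 66; 0 0 20 0 0 0 66'
python3 -m inch '50 16 0 0 0 0 75; 110 34 0 0 0 0 75; 170 50 0 0 0 0 75; 214 64 0 0 0 0 75; 214 64 0 0 0 0 75; 214 64 0 0 0 0 75; 214 64 0 0 0 0 75'
python3 - <<'E'
from h import *
b=cam('side'); w=cam('wrist'); s=manip.state(); print(s['position'],s['qpos'][5])
m,B=blobs(b,(20,120,50),(34,255,255),300);print(B)
cv2.imwrite('pics/v8.png',np.hstack([w['color'][60:300,180:480].repeat(2,0).repeat(2,1)[:,:560],cv2.copyMakeBorder(cv2.resize(b['color'][220:330,280:410],(240,203)),0,277,0,0,0)])[...,::-1])
print(proj(w,[[.6,-.073,.134],[.6,-.073,.101]]).round(1).tolist())
E
```

```text
time_s: 45.12
position: [0.5358, -0.2908, 0.2616]
eef_rot: [2.216, 2.216, 0.003]
contact_force: [0.2, 0.3, -0.2]
opening: 0.771
finger_force: 0.0
time_s: 46.0
position: [0.5973, -0.0766, 0.256]
eef_rot: [-2.222, -2.22, 0.001]
contact_force: [-0.5, -0.7, -0.2]
opening: 0.879
finger_force: 0.0
[ 0.59747687 -0.07656397  0.25627726] -0.17630380094965692
[([292, 241, 111, 84, 5821], [346.9, 281.1])]
[[320.9, 196.7], [320.5, 184.5]]
```

View pics/v8.png

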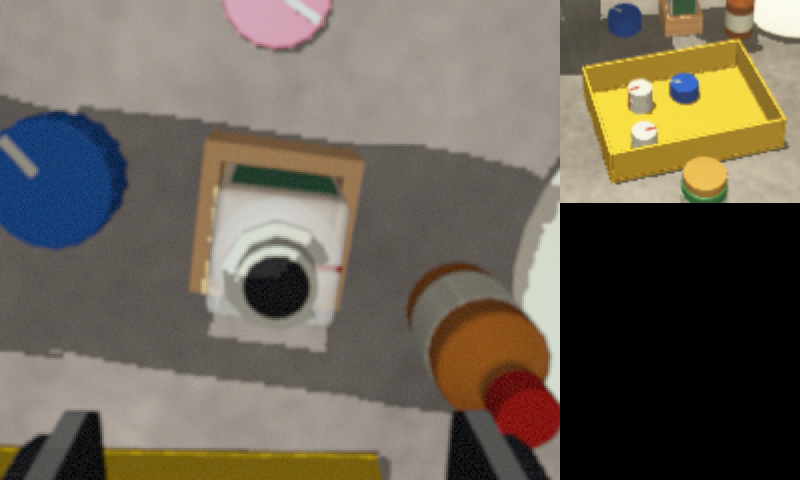

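Run:
```python
from h import *
w=cam('wrist')
P=lambda l:[(180+u/2,60+v/2) for u,v in l]
h=plane(w,P([(207,132),(364,157),(191,293)]),.045); print(h.round(4).tolist())
d=h[1]-h[0];e=h[0]-h[2];print(np.degrees(np.arctan2(d[1],d[0])),np.linalg.norm(d),np.degrees(np.arctan2(-e[0],e[1])), 'centre',((h[1]+h[2])/2).round(4))
print('mouth',plane(w,P([(276,286)]),.134).round(4).tolist())
t=plane(w,P([(208,322),(332,327)]),.101); d=t[1]-t[0]; print('shoulder',t.round(4).tolist(),np.degrees(np.arctan2(d[1],d[0])))
c=plane(w,P([(276,270)]),.134)
```

```text
[[0.5658, -0.0317, 0.045], [0.6399, -0.0436, 0.045], [0.5552, -0.1117, 0.045]]
-9.101855925143076 0.07500987957949921 -7.551437599412934 centre [ 0.5976 -0.0776  0.045 ]
mouth [[0.598, -0.0778, 0.134]]
shoulder [[0.569, -0.1051, 0.101], [0.6218, -0.1076, 0.101]] -2.6163369513643278
```

```bash
python3 -m inch '-1 0 40 0 0 0.13 75; -1 0 80 0 0 0.13 72; -1 0 120 0 0 0.13 72; -1 0 150 0 0 0.13 72; -1 0 168 0 0 0.13 72; -1 0 168 0 0 0.13 72; -1 0 168 0 0 0.13 72; -1 0 168 0 0 0.13 64; -1 0 168 0 0 0.13 59; -1 0 168 0 0 0.13 56; -1 0 168 0 0 0.13 54; -1 0 168 0 0 0.13 52; -1 0 168 0 0 0.13 52; -1 0 168 0 0 0.13 52; -1 0 168 0 0 0.13 52' 40
```

```text
time_s: 48.02
position: [0.5979, -0.0765, 0.089]
eef_rot: [2.361, 2.072, 0.0]
contact_force: [-2.5, 0.1, 8.5]
opening: 0.651
finger_force: 42.0
```

```bash
python3 -m inch '0 0 -5 0 0 0 52; 0 0 -10 0 0 0 52; 0 0 -20 0 0 0 52; 0 0 -40 0 0 0 52; 0 0 -70 0 0 0 52; 0 0 -105 0 0 0 52; 0 0 -130 0 0 0 52; -40 6 -130 0 0 -0.02 52; -90 14 -130 0 0 -0.04 52; -140 22 -130 0 0 -0.07 52; -190 30 -130 0 0 -0.09 52; -240 38 -130 0 0 -0.11 52; -275 43 -130 0 0 -0.11 52; -290 45 -130 0 0 -0.11 52; -290 45 -130 0 0 -0.11 52; -290 45 -130 0 0 -0.11 52; -290 45 -130 0 0 -0.11 52'
python3 - <<'E'
from h import *
b=cam('side'); w=cam('wrist')
m,B=blobs(b,(20,120,50),(34,255,255),300);print(B)
cv2.imwrite('pics/v9.png',np.hstack([cv2.resize(w['color'],(480,300)),cv2.resize(b['color'][200:330,280:430],(300,300))])[...,::-1])
print(proj(w,[[.577,-.342,.005],[.633,-.342,.005]]).round(0)*.75)
E
```

```text
time_s: 50.15
position: [0.605, -0.3686, 0.2186]
eef_rot: [-2.242, -2.2, -0.0]
contact_force: [0.2, 0.0, -2.5]
opening: 0.644
finger_force: 43.1
[([292, 243, 111, 82, 5605], [346.0, 282.4])]
[[216.   108.75]
 [259.5  108.  ]]
```

View pics/v9.png

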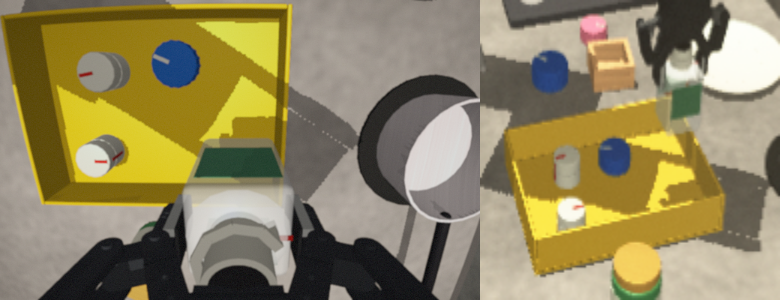

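Bottle held upright over the free right-hand side of the tub, clear of the cap at (176,64). Lowering it now.

```bash
python3 -m inch '0 0 40 0 0 0 52; 0 0 80 0 0 0 52; 0 0 110 0 0 0 52; 0 0 124 0 0 0 52; 0 0 131 0 0 0 52; 0 0 132 0 0 0 52; 0 0 132 0 0 0 52; 0 0 132 0 0 0 52' 
python3 -m inch '0 0 0 0 0 0 57; 0 0 0 0 0 0 58; 0 0 0 0 0 0 60; 0 0 0 0 0 0 64; 0 0 0 0 0 0 68; 0 0 0 0 0 0 68; 0 0 0 0 0 0 68; 0 0 -10 0 0 0 68; 0 0 -30 0 0 0 68; 0 0 -60 0 0 0 68; 0 0 -110 0 0 0 68; 0 0 -160 0 0 0 68; 60 0 -180 0 0 0 68; 120 0 -180 0 0 0 68; 180 0 -180 0 0 0 68; 240 0 -180 0 0 0 68; 300 0 -180 0 0 0 68; 330 0 -180 0 0 0 68; 330 0 -180 0 0 0 68; 330 0 -180 0 0 0 68'
python3 - <<'E'
from h import *
a=cam('scene'); b=cam('side')
cv2.imwrite('pics/v10.png',np.hstack([cv2.resize(a['color'][110:310,190:440],(400,320)),cv2.resize(b['color'][150:330,240:440],(356,320))])[...,::-1])
E
```

```text
time_s: 51.25
position: [0.6052, -0.3702, 0.0873]
eef_rot: [2.243, 2.198, 0.0]
contact_force: [-0.0, -0.2, -1.8]
opening: 0.646
finger_force: 43.1
time_s: 53.75
position: [0.6116, -0.0405, 0.2674]
eef_rot: [2.242, 2.199, 0.001]
contact_force: [-0.3, -0.9, -0.7]
opening: 0.796
finger_force: 0.0
```

View pics/v10.png

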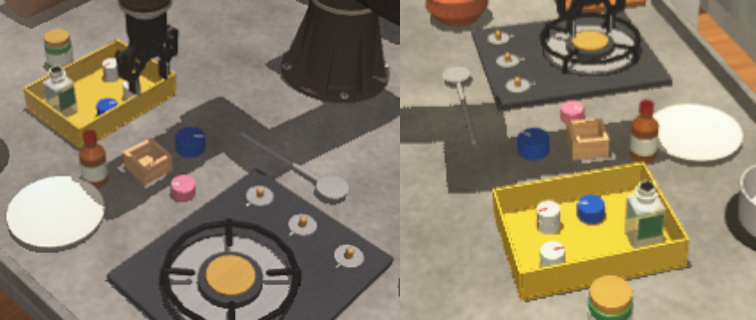

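Both knobs, the cap and the uncapped bottle (standing) are in the tub. All three spindles are bare and the bystanders haven't moved.

```bash
python3 -c "
from station import ticket
print(ticket.job_done())"
```

```text
the job is handed in; nothing more can be done
None
```

The job is handed in: both fitted knobs, the cap and the uncapped bottle are in the yellow tub on the counter; the wrist pulled with no more than about 10 N at the checks during knob removal, so the spindles should not have been hauled up.

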